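# Bring a microscope holder over its stand pole

### The job

Pull the blue protective cap off the stand's pole and set it down in the steel tray. Then pick up the microscope holder by its balance point, the yellow band on the bar, and keep it level as you carry it to the stand: its collar centred about two centimetres above the pole's top without touching the pole, its big ring out over the base plate in line with it. Finish while still holding it there, still and level, so that a colleague can guide it down; leave the water bottle, the oil bottle and the slide box alone.

Things in the scene. Friction and masses are not known exactly. Their poses are not given: they have to be found in the camera images.
- pole_top (a point): Centre of the top face of the stand's fixed upright steel pole: 25 mm diameter, top 150 mm above the table. Its x axis points along the white base plate, from the pole towards the plate's far short edge (200 mm away); z up.
- cap_center (a point): Centre (half-way up) of the loose blue plastic cap over the pole's end, open end down: a round cup, outside 34 mm diameter, 30 mm high, bore 28 mm and 24 mm deep, about 20 g. It lifts straight off: 24 mm of it overlap the pole. On the pole its centre is 9 mm below the pole's top; standing in the tray it is 19 mm above the table.
- tray: Fixed open steel tray, 130 x 130 mm, 18 mm high, walls and floor 4 mm thick; origin at the centre of its underside.
- holder_balance (a point): Balance point of the loose microscope holder lying flat on the table: inside its straight grey bar, half-way up, 24 mm above the holder's underside; a yellow painted band 24 mm long marks it. x points along the bar from the collar to the big ring, z up. The bar is 16 mm wide and 24 mm high and reaches 97 mm from here towards the ring.
- holder_collar (a point): Centre of the lower mouth of the holder's collar bore, in the plane of the holder's underside (52 mm to -x and 24 mm below the balance point); axes as the holder's.
- holder_ring (a point): Centre of the holder's big ring, in the plane of its underside (138 mm to +x and 24 mm below the balance point); axes as the holder's.
- holder: The holder, 0.5 to 0.8 kg, 290 mm long; origin on its underside, 24 mm straight below the balance point, same axes. Dark heavy collar (52 mm across, 45 mm high, bore 29 mm) centred at x = -52 mm, clamp screw with black knob (24 mm across) behind it to x = -108 mm; grey ring (88 mm across, hole 76 mm, 30 mm high) centred at x = 138 mm.
- cap: The blue cap as a whole; its origin is the centre of its open lower end, 15 mm below its centre.
- stand: The fixed stand: white base plate 240 mm long (x), 170 mm wide (y), 18 mm thick; origin on the pole's axis at table height, 40 mm inside the middle of one short edge; the other 200 mm of plate lie to +x. A grey foot of 42 mm diameter surrounds the pole up to 32 mm above the table. The flat black disc on the plate is only marking.
- water: Bystander: clear water bottle with a blue screw top, 64 mm diameter, 200 mm tall; origin at the centre of its underside. Loose.
- slidebox: Bystander: closed green slide box, 85 x 70 x 34 mm; origin at the centre of its underside. Loose.
- oil: Bystander: small amber oil bottle with black top, 32 mm diameter, 65 mm tall; origin at the centre of its underside. Loose.
There are look-alikes about, which are no part of the job. Of the things shaped like the cap, the blue one is meant. Of the things that look like the tray, the smaller one is meant.

How it is judged (in metres and radians):
On the way, in this order (a step that is already met when the one before it is completed fails the run):
1. the cap lies released in the tray (x of cap_center in the frame of tray between -0.055 and 0.055 m and y of cap_center in the frame of tray between -0.055 and 0.055 m and height (world z) of cap_center below 0.03 m and contact force between the fingers and cap below 0.05 N and linear speed of cap below 0.03 m/s), for 0.2 s.
2. the holder is lifted clear of the table, level, in the fingers at its balance point (height (world z) of holder above 0.05 m and contact force between the fingers and holder above 2 N and angle between holder's own z axis and vertical below 0.15 rad and x of the grasp point in the frame of holder_balance between -0.02 and 0.02 m), for 0.2 s.
At the end, for the whole second after the job is handed in: The cap is in the tray. The fingers hold the holder within 20 mm of its balance point, still, level within 5 degrees, collar within 10 mm of the pole axis and 6 to 40 mm above the pole top, not touching the stand; bar in line with the base plate within 14 degrees, ring over it (x of cap_center in the frame of tray between -0.055 and 0.055 m and y of cap_center in the frame of tray between -0.055 and 0.055 m and height (world z) of cap_center below 0.03 m and horizontal distance between holder_collar and pole_top below 0.01 m and z of holder_collar in the frame of pole_top between 0.006 and 0.04 m and angle between holder's own z axis and vertical below 0.087 rad and angle between the x axis of holder_balance and the x axis of pole_top, either way round below 0.25 rad and x of holder_ring in the frame of pole_top above 0.15 m and contact force between the fingers and holder above 2 N and contact force between stand and holder below 0.1 N and x of the grasp point in the frame of holder_balance between -0.02 and 0.02 m and linear speed of holder below 0.02 m/s and angular speed of holder below 0.1 rad/s); the arm keeps its last pose, push and grip.
It fails at once if the holder tips more than 15 degrees (angle between holder's own z axis and vertical above 0.26 rad).
It fails at once if the holder touches the stand with more than 2 N (contact force between stand and holder above 2 N).
It fails at once if a bystander is moved more than 20 mm (distance of any of water, slidebox, oil from where it was at the start of the episode above 0.02 m).
It also fails if it takes over 67 s, if anything falls off the work surface, if the arm or the gripper's body presses on something with over 40 N, if the wrist force passes 120 N, or if a joint passes its speed limit or range.

### The arm

A 7-joint arm with a two-finger parallel gripper is mounted at the origin on the work surface. World frame = base frame: x ahead of the robot, y to its left, z up, the work surface at z = 0. Lengths are in mm, angles in rad, forces in N, time in s.
With the tool pointing down it reaches from about 400 to 875 mm from the base axis. Payload 4.4 kg.
Tool frame: the origin (TCP) lies midway between the tips of the shut fingers; the grasp point (between the pads) lies 19 mm behind it; z points along the fingers, y is the line along which they close (so a half turn about z gives the same grasp; the last joint's range is limited). The gripper opens to 85 mm and grips with 20 to 120 N. Pads are 22 mm wide; open, the fingers measure 114 mm over their backs; the gripper's body (76 mm by 85 mm) begins 54 mm behind the grasp point. The pads swing forward as they close: fully open they stand 13 mm farther back than shut.
Start: joints at [-1.304, 0.628, 0.038, 1.517, -0.027, 0.996, -0.02], TCP at [212.325, 614.358, 231.313] pointing down, gripper open.
Joint ranges: [-3.06, 3.06], [-0.37, 2.12], [-1.25, 1.32], [0.18, 2.47], [-1.1, 4.24], [0.23, 1.98], [-2.94, 2.94]. Speed limits (rad/s): [2.57, 2.57, 3.14, 3.14, 3.14, 3.14, 3.14].

### API

Orientations are given as [roll, pitch, yaw] about the fixed x, y, z axes, in that order (R = Rz(yaw) Ry(pitch) Rx(roll)).
In Python, from cell import telemetry, eyes, ctrl, finder gives the robot as it stands.
- The arm moves only by the tool move_arm, never from a script. Its argument "steps" is a list of rows, each a list of 7 numbers: the turn, a rotation vector about the world's x, y, z in degrees, then the shift along the world's x, y, z in m, then the finger opening in m, from 0 to 0.0854. A call has 1 to 5 rows; each row shifts and turns the commanded pose from where the row before left it; what a row does not reach is not made up. A row lasts 1/10 s, in which the tool goes at most 50 mm and 8.59 degrees, less where a joint would pass 70% of its speed; a pose out of reach is approached as far as the arm can. A call with a gripper value outside its range is refused whole. The fingers move at their own pace and stop on an object; the grip force is fixed at half the most. Time passes only in rows, so rows that do not move let the fingers close. It gives the time, the measured TCP pose, the force, the opening and the grip force at its end, in the units of the state.
- telemetry.read_state(): the state, without advancing time (a new reading comes with each control period).
- eyes.get_image(name): name is "side" or "top" or "wrist"; returns (picture, depth): 384x512x3 uint8, blue, green, red; 384x512 float32, mm along the optical axis (not along the pixel's ray), 0 where there is no reading.
- eyes.calibration(name): a dict with "fx", "fy", "cx", "cy" (pixels), "position" and "attitude" of the camera in the world. Camera axes: x right, y down, z forward; pixel columns grow to the right and rows downward; lengths in mm; the calibration is good to about 2 mm. A picture is of the moment at which its call begins: read the wrist's pose just before it. calibration takes no time and is no camera call; for the wrist camera it gives the pose at the moment of the call.
- ctrl.finish_job(): hands the job in; it is judged then, once.
Trained networks look in the newest picture that a camera, given by its name, has taken for a name from the list of things; names that differ only in an ending like _2 or _b are one class to them, and where a whole thing is asked for, a point or a joint stands for the part that bears it (a point fixed in the world has none). Each returns a list of dicts, best first, with "confidence" (0 to 1); they miss things now and then, are a little off and sometimes report something else, mostly with a low value. They report only what shows in the picture. A call takes as long as a camera call. They do not tell look-alikes from the thing itself.
- finder.boxes_of(camera, name): "location" ([x, y, z] in mm, in the coordinates of the camera as it stood for that picture, good to about 4 mm: the middle of the surface that is visible of it).
- finder.cut_out(camera, name): "mask" (384x512 bool, what is visible of it).
- finder.pinpoint(camera, name): "location" ([x, y, z] in mm, in the coordinates of the camera as it stood for that picture, good to about 4 mm: a listed point, or the origin of a listed thing).
The state is a dict: "clock": time; "qpos": joint angles; "qd": joint speeds; "tau": joint torques, N m; "eef_pos": TCP position; "tool_rot": TCP orientation; "force": force on the tool from outside, world axes, zero at the start; "torque": the same for the moment, N m; "width": finger opening in mm; "gripper_force": force on a finger pad.
Only numpy, scipy, OpenCV 4.12 (cv2) and the standard library are available. Lean on these libraries where they do the work, as an engineer would, in place of code of your own. Each camera call takes 0.05 s, during which the arm holds its last target. There are 200 camera calls.

## Working session

There is one attempt and no reset: what is moved stays moved. The work goes in short steps, Python scripts to look and compute and a tool call to move; the robot and the scene stay as the last step left them, time stands still between calls to the robot, and variables do not carry over. Pictures are saved under pics/ and viewed, at most 10 in all, crops included, and the job is handed in when it is done.

Besides the shell and the picture viewer there is one more tool, called in YAML: its name, and indented under it one key for each argument. move_arm: Moves the arm, as the interface text tells. Its arguments: {"type":"object","properties":{"steps":{"type":"array"}},"required":["steps"]}

```bash
mkdir -p pics; cat > h.py <<'E'
import numpy as np, cv2
from scipy.spatial.transform import Rotation as R
from cell import telemetry, eyes, ctrl, finder
def rot(a):
    a=np.array(a,float)
    return a if a.shape==(3,3) else R.from_euler('xyz',a).as_matrix()
def w(cal,p): return rot(cal['attitude'])@np.array(p,float)+np.array(cal['position'])
def cloud(cal,d):
    v,u=np.mgrid[:384,:512]
    P=np.stack([(u-cal['cx'])/cal['fx']*d,(v-cal['cy'])/cal['fy']*d,d],-1)
    return P@rot(cal['attitude']).T+np.array(cal['position'])
def px(cal,p):
    c=rot(cal['attitude']).T@(np.array(p)-np.array(cal['position']))
    return [round(cal['fx']*c[0]/c[2]+cal['cx']),round(cal['fy']*c[1]/c[2]+cal['cy'])]
E
python3 - <<'E'
from h import *
for n in ['top','side']:
    c=eyes.calibration(n); im,d=eyes.get_image(n); cv2.imwrite(f'pics/{n}.png',im); np.savez(f'{n}.npz',im=im,d=d)
    print(n,c)
    for t in ['pole_top','cap_center','tray','holder_balance','holder_collar','holder_ring','water','oil','slidebox']:
        for r in finder.pinpoint(n,t): 
            p=w(c,r['location']); print(t,round(r['confidence'],2),p.round(),px(c,p))
s=telemetry.read_state(); print(s)
E
```

```text
top {'fx': 368.06283041149237, 'fy': 368.06283041149237, 'cx': 255.7909353977003, 'cy': 186.05039238201218, 'position': array([ 395.654141  ,   71.3255724 , 1108.27634433]), 'attitude': array([-3.01861387,  0.01808924, -1.58996033])}
pole_top 0.64 [563. 210. 144.] [209, 169]
cap_center 0.58 [459. 211.  12.] [215, 211]
cap_center 0.51 [560. 207. 136.] [211, 171]
cap_center 0.43 [439. 282.  11.] [192, 218]
cap_center 0.33 [370. 365.  -1.] [165, 242]
tray 0.62 [ 252. -298.    2.] [390, 279]
tray 0.6 [441. -39.  -1.] [299, 216]
holder_balance 0.84 [ 527. -263.   23.] [375, 184]
holder_balance 0.46 [786. -47.  -4.] [298, 105]
holder_collar 0.96 [ 475. -255.   -5.] [370, 203]
holder_ring 0.69 [ 670. -261.   -2.] [369, 140]
water 0.59 [ 671. -267.   -2.] [371, 139]
water 0.58 [374. 466.   0.] [131, 241]
water 0.3 [ 531. -258.   -2.] [371, 184]
oil 0.63 [368. 364.  -1.] [165, 243]
slidebox 0.76 [785. -48.  -4.] [298, 105]
side {'fx': 475.88937616819516, 'fy': 475.88937616819516, 'cx': 257.69399820685595, 'cy': 198.59075611057335, 'position': array([ 367.21686604,  879.07506771, 1097.45155706
[... 686 characters left out ...]
': 1.0, 'qpos': array([-1.30375007,  0.6283986 ,  0.03850928,  1.51740919, -0.02698958,
        0.99628727, -0.0200275 ]), 'qd': array([ 1.09792082e-03,  2.44058294e-03, -5.78830099e-04,  1.16290196e-03,
       -1.73591632e-03,  6.27898444e-05,  3.29342526e-04]), 'tau': array([ 7.50263553e-04, -5.63281953e+01,  1.22602846e+00, -1.93784183e+01,
        1.09207581e-02,  1.59624517e-03,  1.49862672e-05]), 'eef_pos': array([212.36424171, 614.34418911, 231.31155731]), 'tool_rot': array([ 3.14157698e+00, -2.23788132e-05,  2.80869184e+00]), 'force': array([-0.15123699,  0.55318415,  1.13767589]), 'torque': array([0.00386032, 0.00600257, 0.00935368]), 'gripper_force': 0.0, 'width': 86.1790790620076}
```

View pics/top.png

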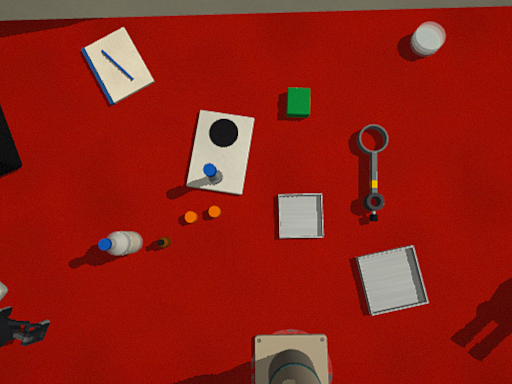

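View pics/side.png

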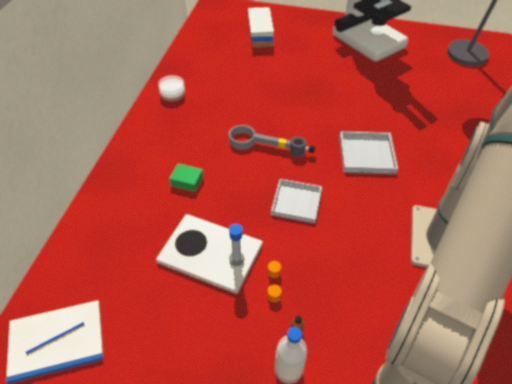

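Top view: the blue cap sits on the pole at (210,170). The orange look-alike caps are at (190,217) and (214,212), so the blue one is meant. There are two trays, at (301,216) and (391,280), and the smaller one at (301,216) is meant. The holder has its collar at (374,202), band at (374,184) and ring at (373,139). The side view agrees: cap (235,231), small tray (297,202), yellow band (283,143). Next I measure from depth and make one confirming crop.

```bash
python3 - <<'E'
from h import *
crops=[]
for n in ['top','side']:
    z=np.load(n+'.npz'); im,d=z['im'],z['d']; c=eyes.calibration(n); P=cloud(c,d); ok=d>0
    hsv=cv2.cvtColor(im,cv2.COLOR_BGR2HSV); H,S,V=hsv[...,0],hsv[...,1],hsv[...,2]
    X,Y,Z=P[...,0],P[...,1],P[...,2]
    def rep(t,m):
        q=P[m&ok]; print(n,t,len(q),'mean',q.mean(0).round(1),'min',np.percentile(q,3,axis=0).round(),'max',np.percentile(q,97,axis=0).round()); return q
    rep('table',(abs(X-550)<30)&(abs(Y+120)<30))
    blue=(H>95)&(H<125)&(S>120)
    rep('cap',blue&(abs(X-563)<40)&(abs(Y-210)<40)&(Z>100))
    rep('captop',blue&(abs(X-563)<40)&(abs(Y-210)<40)&(Z>150))
    yel=(H>20)&(H<35)&(S>150)&(abs(Y+258)<40); rep('band',yel)
    def rect(t,m):
        k=m&ok; k=cv2.morphologyEx(k.astype(np.uint8),cv2.MORPH_OPEN,np.ones((3,3)))>0
        r=cv2.minAreaRect(P[k][:,:2].astype(np.float32)); print(n,t,np.round(r[0],1),np.round(r[1],1),round(r[2],2)); return r
    rect('plate',(S<60)&(V>120)&(abs(Z-16)<9)&(abs(X-620)<170)&(abs(Y-190)<130))
    rect('tray',(S<70)&(abs(X-445)<90)&(abs(Y+40)<90)&(Z>-10))
    h=(Z>8)&(Y<-190)&(Y>-330)&(X>380)&(X<760)
    r=rect('holder',h)
    q=P[h&ok&(X>545)&(X<615)]; v=np.linalg.svd((q-q.mean(0))[:,:2],full_matrices=False)[2][0]; print('bar dir deg',np.degrees(np.arctan2(v[1],v[0])),q.mean(0),'maxZ',np.percentile(q[:,2],95))
    q=P[h&ok&(X>620)]; r=cv2.minEnclosingCircle(q[:,:2].astype(np.float32)); print('ring',r)
    q=P[h&ok&(X<505)]; r=cv2.minAreaRect(q[:,:2].astype(np.float32)); print('collar',r,np.percentile(q[:,2],95))
    u,v=px(c,[500,210,80]); a=im[v-60:v+60,max(u-60,0):u+60]; u,v=px(c,[445,-40,0]); b=im[v-60:v+60,u-60:u+60]
    crops.append(np.hstack([cv2.resize(a,(390,290)),cv2.resize(b,(390,290))]))
cv2.imwrite('pics/crop.png',np.vstack(crops))
E
```

```text
top table 379 mean [ 549.6 -119.8   -1. ] min [ 523. -148.   -5.] max [578. -92.   3.]
top cap 134 mean [559.6 207.1 153.2] min [546. 194. 135.] max [574. 222. 159.]
top captop 117 mean [560.7 208.4 155.1] min [546. 195. 152.] max [575. 222. 159.]
top band 53 mean [ 528.7 -255.3   33.7] min [ 518. -264.   24.] max [ 539. -248.   38.]
top plate [639.8 195.2] [169.1 238.4] 79.88
top tray [443.6 -41.4] [131.4 132. ] 88.95
top holder [ 565.  -248.6] [ 86.7 288. ] 81.54
bar dir deg 176.16175387437616 [ 579.78119096 -257.46903768   30.56742966] maxZ 37.5118876559423
ring ((664.798828125, -264.0436706542969), 44.31338882446289)
collar ((461.9732666015625, -252.1808319091797), (50.18537902832031, 84.77423858642578), 84.8327865600586) 46.42629973672369
side table 273 mean [ 549.9 -119.3   -1.9] min [ 522. -148.   -6.] max [578. -92.   3.]
side cap 155 mean [562.7 217.3 149.9] min [551. 200. 131.] max [576. 228. 157.]
side captop 111 mean [563.3 214.3 154. ] min [550. 199. 151.] max [577. 228. 158.]
side band 44 mean [ 532.3 -250.8   29.5] min [ 523. -261.   18.] max [ 541. -244.   38.]
side plate [643.5 198.9] [172.7 239.6] 79.97
side tray [444.2 -38.1] [136.4 131.1] 89.68
side holder [ 570.2 -246. ] [ 95.1 287.8] 81.36
bar dir deg 177.32466635919718 [ 579.5849866  -252.99704821   27.22931543] maxZ 36.8762566880093
ring ((669.7399291992188, -261.97686767578125), 49.78452682495117)
collar ((464.58917236328125, -249.55404663085938), (55.24224090576172, 79.84577178955078), 79.8368148803711) 45.46771036777135
```

View pics/crop.png

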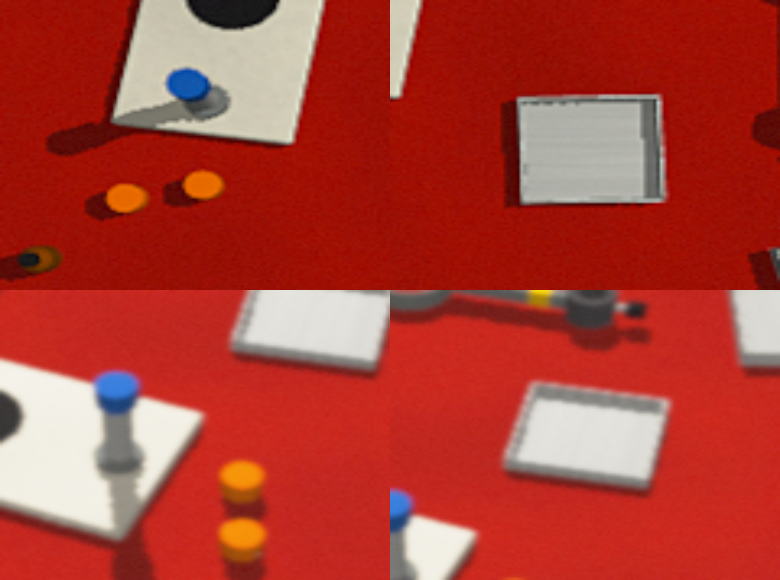

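Confirmed: the blue cap is at about (562,211) with its top at z≈156, and the 130 mm tray is centred at about (444,-40). The base plate points to about -10°. The holder's balance point is at about (529,-255) with its bar at -3°. Approaching the cap from above.

move_arm:
  steps:
    - [0,0,2,0,0,0.045,0.0854]
    - [0,0,2,0.029,-0.034,0,0.0854]
    - [0,0,2,0.029,-0.034,0,0.0854]
    - [0,0,2,0.029,-0.034,0,0.0854]
    - [0,0,1,0.029,-0.034,0,0.0854]

```text
clock: 1.5
eef_pos: [329.3, 477.0, 276.5]
tool_rot: [3.141, 0.0, 2.967]
force: [0.7, 0.5, 0.3]
width: 85.5
gripper_force: 0.0
```

move_arm:
  steps:
    - [0,0,0,0.029,-0.034,0,0.0854]
    - [0,0,0,0.029,-0.034,0,0.0854]
    - [0,0,0,0.029,-0.034,0,0.0854]
    - [0,0,0,0.029,-0.034,0,0.0854]
    - [0,0,0,0.029,-0.034,0,0.0854]

```text
clock: 2.0
eef_pos: [474.4, 306.9, 276.6]
tool_rot: [3.141, 0.0, 2.966]
force: [0.5, 0.7, -0.1]
width: 85.5
gripper_force: 0.0
```

move_arm:
  steps:
    - [0,0,0,0.029,-0.034,0,0.0854]
    - [0,0,0,0.029,-0.034,-0.02,0.0854]
    - [0,0,0,0,0,-0.01,0.0854]
    - [0,0,0,0,0,0,0.0854]

```text
clock: 2.4
eef_pos: [530.8, 238.7, 244.7]
tool_rot: [-3.14, -0.003, 2.963]
force: [-0.4, 0.5, -0.1]
width: 85.5
gripper_force: 0.0
```

```bash
python3 - <<'E'
from h import *
n='wrist'; c=eyes.calibration(n); im,d=eyes.get_image(n); cv2.imwrite('pics/w1.png',im)
P=cloud(c,d); hsv=cv2.cvtColor(im,cv2.COLOR_BGR2HSV)
m=(d>0)&(hsv[...,0]>95)&(hsv[...,0]<125)&(hsv[...,1]>120)
q=P[m]; print(m.sum()); t=q[q[:,2]>150]
print('zp',np.percentile(q[:,2],[2,50,98]),'circ',cv2.minEnclosingCircle(t[:,:2].astype(np.float32)),t.mean(0))
s=telemetry.read_state(); print(s['eef_pos'],s['clock'],c['position'])
E
```

```text
1959
zp [ 12.49913324 155.59606201 312.1992555 ] circ ((517.9487915039062, 240.87451171875), 73.92676544189453) [557.3723016  212.28470483 165.27364669]
[530.48137659 240.67719861 245.66606698] 2.45 [446.03908316 254.19255567 387.48505459]
```

View pics/w1.png

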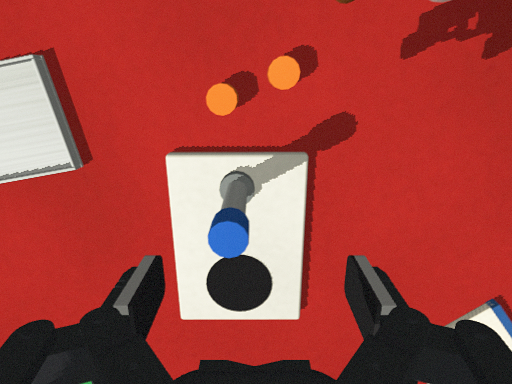

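The wrist view shows the blue cap at (228,238) with fingers either side and the orange caps well away. My mask picked up gripper pixels, so I'll redo it around the cap only.

```bash
python3 - <<'E'
from h import *
n='wrist'; c=eyes.calibration(n); im,d=eyes.get_image(n)
P=cloud(c,d); hsv=cv2.cvtColor(im,cv2.COLOR_BGR2HSV)
m=(d>0)&(hsv[...,0]>95)&(hsv[...,0]<125)&(hsv[...,1]>120)&(np.hypot(P[...,0]-562,P[...,1]-211)<35)
t=P[m&(P[...,2]>151)&(P[...,2]<165)]
print(len(t),cv2.minEnclosingCircle(t[:,:2].astype(np.float32)),t.mean(0), telemetry.read_state()['eef_pos'])
E
```

```text
1227 ((561.3623657226562, 210.57876586914062), 16.912588119506836) [560.17832762 211.01258566 155.84090616] [530.5176825  241.75483596 246.38839778]
```

move_arm:
  steps:
    - [0,0,0,0.015,-0.015,0,0.0854]
    - [0,0,0,0.015,-0.015,-0.02,0.0854]
    - [0,0,0,0,0,-0.03,0.0854]
    - [0,0,0,0,0,-0.02,0.0854]
    - [0,0,0,0,0,0,0.0854]

```text
clock: 3.0
eef_pos: [558.9, 211.8, 174.5]
tool_rot: [-3.14, -0.004, 2.969]
force: [-0.4, 0.6, -0.2]
width: 85.7
gripper_force: 0.0
```

move_arm:
  steps:
    - [0,0,0,0,0,0,0.0854]

```text
clock: 3.1
eef_pos: [561.2, 212.2, 177.2]
tool_rot: [3.14, 0.0, 2.968]
force: [-0.6, 0.4, 0.0]
width: 85.2
gripper_force: 0.0
```

move_arm:
  steps:
    - [0,0,0,0,-0.001,-0.025,0.0854]
    - [0,0,0,0,0,-0.02,0.0854]
    - [0,0,0,0,0,-0.007,0.0854]
    - [0,0,0,0,0,0,0.0854]
    - [0,0,0,0,0,0,0.06]

```text
clock: 3.6
eef_pos: [562.2, 210.1, 125.8]
tool_rot: [3.14, 0.002, 2.966]
force: [-0.6, 0.1, -0.6]
width: 73.4
gripper_force: 0.0
```

move_arm:
  steps:
    - [0,0,0,0,0,0,0.03]
    - [0,0,0,0,0,0,0.02]
    - [0,0,0,0,0,0,0.02]
    - [0,0,0,0,0,0,0.02]
    - [0,0,0,0,0,0,0.02]

```text
clock: 4.1
eef_pos: [561.9, 209.7, 125.2]
tool_rot: [3.141, 0.001, 2.966]
force: [-1.0, 0.2, 5.9]
width: 31.9
gripper_force: 59.3
```

move_arm:
  steps:
    - [0,0,0,0,0,0.01,0.02]
    - [0,0,0,0,0,0.02,0.02]
    - [0,0,0,0,0,0.025,0.02]
    - [0,0,0,0,0,0.025,0.02]
    - [0,0,0,0,0,0.02,0.02]

```text
clock: 4.6
eef_pos: [561.4, 209.1, 226.2]
tool_rot: [3.141, 0.001, 2.966]
force: [0.1, 0.5, -0.1]
width: 32.0
gripper_force: 60.4
```

```bash
python3 - <<'E'
from h import *
n='side'; c=eyes.calibration(n); im,d=eyes.get_image(n)
cv2.imwrite('pics/s2.png',cv2.resize(im[130:300,150:350],None,fx=3,fy=3))
s=telemetry.read_state(); print(s['eef_pos'],s['width'],s['gripper_force'],s['force'])
n='wrist'; c=eyes.calibration(n); im,d=eyes.get_image(n);P=cloud(c,d); hsv=cv2.cvtColor(im,cv2.COLOR_BGR2HSV)
m=(d>0)&(hsv[...,0]>95)&(hsv[...,0]<125)&(hsv[...,1]>120)&(np.hypot(P[...,0]-562,P[...,1]-210)<30)
t=P[m];print(len(t),np.percentile(t,[2,50,98],axis=0))
E
```

```text
[563.22695455 209.75076776 229.2891622 ] 31.597878084725902 60.40142053272575 [1.01309357 0.85816084 1.86291554]
6162 [[546.05021207 195.17077504 233.52071498]
 [555.51366126 210.57549591 259.68205012]
 [576.38447358 225.11120758 261.07754961]]
```

View pics/s2.png

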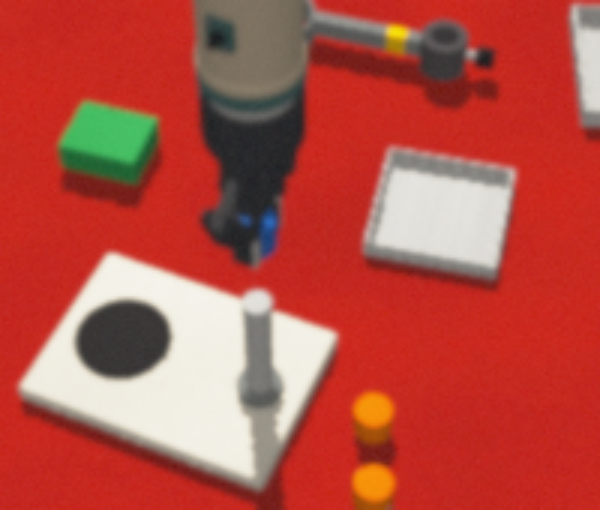

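The cap is off and held, with its lower rim about at TCP height; the bare pole top shows at crop (257,298). Going to the tray.

move_arm:
  steps:
    - [0,0,0,-0.017,-0.036,0,0.02]
    - [0,0,0,-0.017,-0.036,0,0.02]
    - [0,0,0,-0.017,-0.036,0,0.02]
    - [0,0,0,-0.017,-0.036,0,0.02]
    - [0,0,0,-0.017,-0.036,-0.02,0.02]

```text
clock: 5.2
eef_pos: [476.7, 28.0, 205.3]
tool_rot: [3.141, 0.004, 2.966]
force: [1.4, 0.3, -1.4]
width: 31.9
gripper_force: 60.4
```

move_arm:
  steps:
    - [0,0,0,-0.017,-0.036,-0.03,0.02]
    - [0,0,0,-0.017,-0.034,-0.04,0.02]
    - [0,0,0,0,0,-0.04,0.02]
    - [0,0,0,0,0,-0.03,0.02]
    - [0,0,0,0,0,0,0.02]

```text
clock: 5.7
eef_pos: [440.5, -37.7, 64.8]
tool_rot: [-3.14, -0.009, 2.965]
force: [-0.4, 0.6, 0.6]
width: 31.6
gripper_force: 60.5
```

move_arm:
  steps:
    - [0,0,0,0,0,0,0.02]

```text
clock: 5.8
eef_pos: [443.3, -37.4, 67.9]
tool_rot: [-3.141, -0.002, 2.966]
force: [0.3, 0.2, 0.9]
width: 31.8
gripper_force: 60.5
```

```bash
python3 - <<'E'
from h import *
# bare pole now visible
for n in ['top','side']:
    c=eyes.calibration(n); im,d=eyes.get_image(n); P=cloud(c,d)
    q=P[(d>0)&(abs(P[...,2]-150)<8)&(np.hypot(P[...,0]-562,P[...,1]-211)<25)]
    if len(q): print(n,'pole',len(q),q.mean(0),cv2.minEnclosingCircle(q[:,:2].astype(np.float32)))
print(telemetry.read_state()['eef_pos'])
E
```

```text
top pole 68 [560.08803571 209.31422503 148.99321959] ((560.250732421875, 209.45993041992188), 12.340561866760254)
side pole 74 [564.94875028 213.34101354 147.64131606] ((565.08544921875, 212.6727294921875), 13.03003215789795)
[444.80439501 -37.30507475  69.24997339]
```

move_arm:
  steps:
    - [0,0,0,0,-0.001,-0.025,0.02]
    - [0,0,0,0,-0.001,-0.02,0.02]
    - [0,0,0,0,0,-0.012,0.02]
    - [0,0,0,0,0,-0.005,0.02]
    - [0,0,0,0,0,0,0.02]

```text
clock: 6.4
eef_pos: [440.6, -40.8, 23.5]
tool_rot: [-3.134, -0.014, 2.967]
force: [-0.1, -0.6, -0.2]
width: 32.0
gripper_force: 60.5
```

move_arm:
  steps:
    - [0,0,0,0,0,0,0.02]
    - [0,0,0,0,0,0,0.045]
    - [0,0,0,0,0,0,0.055]
    - [0,0,0,0,0,0,0.06]
    - [0,0,0,0,0,0,0.06]

```text
clock: 6.9
eef_pos: [439.7, -40.5, 22.7]
tool_rot: [-3.134, -0.015, 2.967]
force: [-1.0, -0.7, 0.4]
width: 59.9
gripper_force: 0.0
```

move_arm:
  steps:
    - [0,0,0,0,0,0.02,0.06]
    - [0,0,0,0,0,0.04,0.06]
    - [0,0,0,0,0,0.04,0.06]
    - [0,0,2,0,0,0.04,0.06]
    - [0,0,2,0,0,0,0.06]

```text
clock: 7.4
eef_pos: [442.5, -40.5, 166.7]
tool_rot: [-3.134, -0.007, 3.038]
force: [0.6, -0.2, -0.6]
width: 60.3
gripper_force: 0.0
```

The arm hit a reach limit at z≈23 and the cap dropped about 17 mm, so I check that it landed properly.

```bash
python3 - <<'E'
from h import *
n='wrist'; s=telemetry.read_state(); c=eyes.calibration(n); im,d=eyes.get_image(n); cv2.imwrite('pics/w3.png',im)
P=cloud(c,d); hsv=cv2.cvtColor(im,cv2.COLOR_BGR2HSV)
m=(d>0)&(hsv[...,0]>95)&(hsv[...,0]<125)&(hsv[...,1]>120)&(np.hypot(P[...,0]-444,P[...,1]+40)<70)&(P[...,2]<60)
t=P[m]; print(len(t), len(t) and np.percentile(t,[2,50,98],axis=0)); print(s['eef_pos'],s['qpos'])
E
```

```text
1191 [[423.94297779 -55.53738022   8.55609358]
 [436.77220403 -40.61182692  33.84641481]
 [453.80943152 -25.93516729  35.35287444]]
[442.53257937 -40.4667332  166.68933152] [ 0.34782579  0.47869339 -0.45234632  2.12261215  0.36376193  0.62220319
  1.1056787 ]
```

View pics/w3.png

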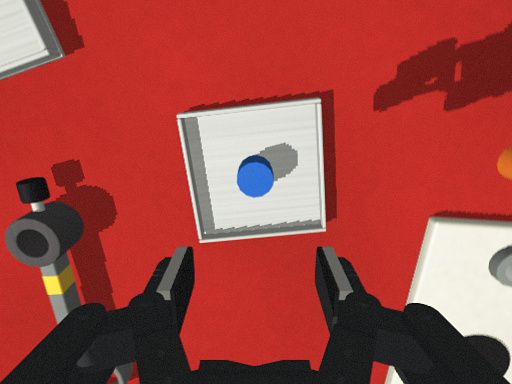

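The cap stands upright in the tray at (439,-41) with its top at z≈34 (pixel (255,176)). On to the holder, whose band shows at (60,280).

move_arm:
  steps:
    - [0,0,1,0.012,-0.035,0.01,0.06]
    - [0,0,1,0.014,-0.042,0.01,0.06]
    - [0,0,1,0.014,-0.042,0,0.06]
    - [0,0,0,0.014,-0.042,0,0.06]
    - [0,0,0,0.014,-0.042,0,0.06]

```text
clock: 7.95
eef_pos: [507.0, -245.1, 181.1]
tool_rot: [-3.135, -0.018, 3.088]
force: [0.7, 0.6, -0.2]
width: 59.7
gripper_force: 0.0
```

move_arm:
  steps:
    - [0,0,0,0.004,-0.008,0,0.06]
    - [0,0,0,0,0,0,0.06]
    - [0,0,0,0,0,0,0.06]

```text
clock: 8.25
eef_pos: [510.7, -249.6, 181.4]
tool_rot: [-3.136, -0.018, 3.09]
force: [0.3, 0.3, -0.3]
width: 60.2
gripper_force: 0.0
```

```bash
python3 - <<'E'
from h import *
n='wrist'; s=telemetry.read_state(); c=eyes.calibration(n); im,d=eyes.get_image(n); cv2.imwrite('pics/w4.png',im)
P=cloud(c,d); X,Y,Z=P[...,0],P[...,1],P[...,2]; hsv=cv2.cvtColor(im,cv2.COLOR_BGR2HSV); H,S=hsv[...,0],hsv[...,1]
near=(d>0)&(np.hypot(X-529,Y+255)<45)
q=P[near&(H>20)&(H<35)&(S>150)&(Z>31)&(Z<42)]; print('band',len(q),q.mean(0),np.percentile(q,[2,98],axis=0))
r=cv2.minAreaRect(q[:,:2].astype(np.float32)); print(r)
for t in ['holder_balance','holder_collar','holder_ring']:
    for g in finder.pinpoint(n,t)[:2]: print(t,round(g['confidence'],2),w(c,g['location']).round(1))
q=P[(d>0)&(X>545)&(X<615)&(Z>31)&(Z<42)&(abs(Y+257)<20)]
if len(q)>50: print('bar',len(q),np.degrees(np.arctan(np.polyfit(q[:,0],q[:,1],1)[0])),q.mean(0))
print(s['eef_pos'],s['tool_rot'],s['qpos'],s['clock'])
Rd=R.from_euler('xyz',[np.pi,0,np.radians(177)]); print((Rd*R.from_euler('xyz',s['tool_rot']).inv()).as_rotvec(degrees=True))
E
```

```text
band 346 [ 528.67446617 -256.55778646   36.14974879] [[ 519.00738232 -264.51191321   34.73907491]
 [ 538.55251306 -248.70711709   37.46658398]]
((528.7687377929688, -256.6617431640625), (15.574881553649902, 21.977466583251953), 87.18868255615234)
holder_balance 0.7 [ 532.9 -253.3   26.2]
holder_collar 0.57 [ 475.4 -252.    -4.2]
bar 966 -3.4006102239460922 [ 578.37524176 -259.34002639   35.96525566]
[ 510.73630388 -249.63675825  181.42434728] [-3.13587321 -0.01817432  3.09019543] [ 0.70146645  0.61628206 -0.47369253  1.77957166  0.37186124  0.85162357
  1.56873086] 8.25
[ 0.27325263 -1.05690062 -0.05813217]
```

View pics/w4.png

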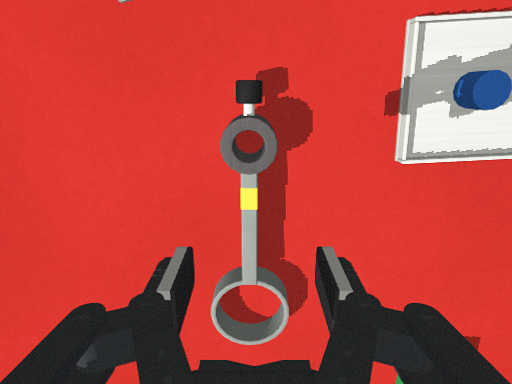

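Band at (249,198) px, i.e. (529,-257) with bar direction -3.4° and top at z≈36, as expected. Levelling the tool, centring and going down.

move_arm:
  steps:
    - [0.27,-1.06,-0.5,0.018,-0.007,0,0.06]
    - [0,0,0,0,0,-0.04,0.06]
    - [0,0,0,0,0,-0.04,0.06]
    - [0,0,0,0,0,-0.03,0.06]
    - [0,0,0,0,0,0,0.06]

```text
clock: 8.95
eef_pos: [526.5, -256.6, 69.1]
tool_rot: [3.141, -0.005, 3.082]
force: [-0.3, -0.0, 1.1]
width: 60.0
gripper_force: 0.0
```

move_arm:
  steps:
    - [0,0,0,0,0,0,0.06]
    - [0,0,0,0,0,0,0.06]

```text
clock: 9.15
eef_pos: [531.1, -258.6, 74.5]
tool_rot: [-3.139, 0.006, 3.081]
force: [0.8, 0.6, -0.2]
width: 59.9
gripper_force: 0.0
```

move_arm:
  steps:
    - [0,0,0,0,0,-0.025,0.06]
    - [0,0,0,0,0,-0.02,0.06]
    - [0,0,0,0,0,-0.015,0.06]
    - [0,0,0,0,0,-0.004,0.06]
    - [0,0,0,0,0,0,0.06]

```text
clock: 9.65
eef_pos: [529.9, -258.6, 8.9]
tool_rot: [-3.14, 0.003, 3.08]
force: [-0.1, 0.1, -0.1]
width: 60.3
gripper_force: 0.0
```

move_arm:
  steps:
    - [0,0,0,0,0,0,0.06]
    - [0,0,0,0,0,0,0.06]
    - [0,0,0,0,0,0,0.06]

```text
clock: 9.95
eef_pos: [530.1, -258.8, 9.3]
tool_rot: [-3.139, 0.004, 3.08]
force: [-0.3, -0.1, -0.0]
width: 60.1
gripper_force: 0.0
```

move_arm:
  steps:
    - [0,0,0,-0.001,0.002,-0.002,0.05]
    - [0,0,0,0,0,0,0.03]
    - [0,0,0,0,0,0,0.015]
    - [0,0,0,0,0,0,0.005]
    - [0,0,0,0,0,0,0.005]

```text
clock: 10.45
eef_pos: [528.6, -256.6, 6.7]
tool_rot: [-3.14, 0.002, 3.08]
force: [-0.3, 0.1, 2.0]
width: 14.7
gripper_force: 59.7
```

move_arm:
  steps:
    - [0,0,0,0,0,0,0.005]
    - [0,0,0,0,0,0,0.005]
    - [0,0,0,0,0,0,0.005]

```text
clock: 10.75
eef_pos: [528.6, -256.6, 6.7]
tool_rot: [-3.14, 0.002, 3.08]
force: [-1.6, -0.0, 3.5]
width: 15.1
gripper_force: 59.8
```

Gripped (about 15 mm, 60 N). A gentle lift.

move_arm:
  steps:
    - [0,0,0,0,0,0.003,0.005]
    - [0,0,0,0,0,0.006,0.005]
    - [0,0,0,0,0,0.008,0.005]
    - [0,0,0,0,0,0.008,0.005]
    - [0,0,0,0,0,0.005,0.005]

```text
clock: 11.25
eef_pos: [529.0, -256.7, 37.5]
tool_rot: [-3.139, 0.003, 3.08]
force: [0.4, -0.5, -4.9]
width: 15.1
gripper_force: 58.7
```

```bash
cat >> h.py <<'E'
def holder(n='wrist',save=None):
    s=telemetry.read_state(); T=R.from_euler('xyz',s['tool_rot']).as_matrix(); c=eyes.calibration(n); im,d=eyes.get_image(n)
    if save: cv2.imwrite(save,im)
    P=(cloud(c,d)-s['eef_pos'])@T   # tool frame
    return s,T,P,im,d,c
E
python3 - <<'E'
from h import *
s,T,P,im,d,c=holder(save='pics/w5.png')
np.savez('w5.npz',P=P,im=im,d=d)
print(s['eef_pos'],s['tool_rot'],s['force'],s['torque'],s['width'])
W=P@T.T+s['eef_pos']
# collar/ring top plane heights, tool offset: holder +x is -tool x (yaw 176.5)
for lab,lo,hi in [('collar',-85,-25),('bar',20,90),('ring',95,185)]:
    e=T[:,0]*-1; a=(W-s['eef_pos'])@e; b=(W-s['eef_pos'])@T[:,1]
    q=W[(d>0)&(a>lo)&(a<hi)&(abs(b)<46)&(W[...,2]>s['eef_pos'][2]-15)&(W[...,2]<s['eef_pos'][2]+48)]
    if len(q)>20: print(lab,len(q),q.mean(0).round(1),'z95',np.percentile(q[:,2],[5,50,95]).round(1))
E
```

```text
[ 528.97101812 -256.68474475   37.4899979 ] [-3.13948996  0.00347751  3.08000563] [ 0.40856274 -0.46958777 -4.89792574] [ 0.00095005 -0.01263831  0.03284696] 15.100145783380984
collar 15456 [ 475.7 -253.4   70.6] z95 [45.9 75.3 76.5]
bar 1053 [ 557.5 -258.1   66.7] z95 [65.6 66.8 67.6]
```

View pics/w5.png

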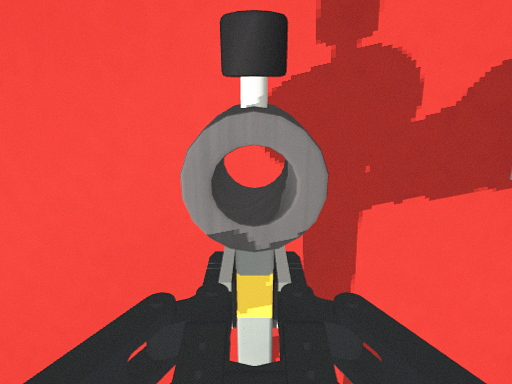

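The image shows the band between the pads at (255,295), with the collar (255,180) level: top at z≈75.5 against bar top 66.8, as they should be. Raising and carrying.

move_arm:
  steps:
    - [0,0,0,0,0,0.01,0.005]
    - [0,0,0,0,0,0.018,0.005]
    - [0,0,0,0,0,0.022,0.005]
    - [0,0,0,0,0,0.025,0.005]
    - [0,0,0,0,0,0.025,0.005]

```text
clock: 11.8
eef_pos: [528.1, -256.3, 137.7]
tool_rot: [-3.14, 0.002, 3.08]
force: [0.1, -0.4, -6.4]
width: 15.0
gripper_force: 58.7
```

move_arm:
  steps:
    - [0,0,0,0,0.005,0.025,0.005]
    - [0,0,0,0.002,0.01,0.02,0.005]
    - [0,0,0,0.003,0.016,0.015,0.005]
    - [0,0,-0.5,0.004,0.02,0.01,0.005]
    - [0,0,-0.5,0.004,0.022,0,0.005]

```text
clock: 12.3
eef_pos: [542.4, -182.4, 208.3]
tool_rot: [-3.139, 0.005, 3.062]
force: [0.5, -0.0, -5.8]
width: 14.8
gripper_force: 59.0
```

move_arm:
  steps:
    - [0,0,-0.5,0.004,0.024,0,0.005]
    - [0,0,-0.5,0.005,0.025,0,0.005]
    - [0,0,-0.5,0.005,0.025,0,0.005]
    - [0,0,-0.5,0.005,0.025,0,0.005]
    - [0,0,-0.5,0.005,0.025,0,0.005]

```text
clock: 12.8
eef_pos: [565.0, -57.3, 206.5]
tool_rot: [-3.14, 0.001, 3.02]
force: [0.3, -0.1, -5.6]
width: 14.9
gripper_force: 59.0
```

move_arm:
  steps:
    - [0,0,-0.5,0.005,0.025,0,0.005]
    - [0,0,-0.5,0.005,0.025,0,0.005]
    - [0,0,-0.5,0.005,0.025,0,0.005]
    - [0,0,-0.5,0.005,0.025,0,0.005]
    - [0,0,-0.5,0.005,0.025,0,0.005]

```text
clock: 13.3
eef_pos: [589.7, 67.6, 206.4]
tool_rot: [-3.14, 0.001, 2.976]
force: [-0.4, -1.2, -6.6]
width: 15.3
gripper_force: 59.0
```

move_arm:
  steps:
    - [0,0,-0.5,0.005,0.025,0,0.005]
    - [0,0,0,0.005,0.025,0,0.005]
    - [0,0,0,0.004,0.025,0,0.005]
    - [0,0,0,0.004,0.02,0,0.005]
    - [0,0,0,0.003,0.016,0,0.005]

```text
clock: 13.8
eef_pos: [610.5, 179.2, 206.4]
tool_rot: [-3.14, 0.001, 2.969]
force: [0.7, 0.2, -6.4]
width: 15.1
gripper_force: 58.9
```

move_arm:
  steps:
    - [0,0,0,0.002,0.012,0,0.005]
    - [0,0,0,0.001,0.007,0,0.005]
    - [0,0,0,0,0.003,0,0.005]
    - [0,0,0,0,0,0,0.005]
    - [0,0,0,0,0,0,0.005]

```text
clock: 14.3
eef_pos: [614.6, 197.1, 206.5]
tool_rot: [-3.138, 0.002, 2.965]
force: [0.0, 0.7, -6.5]
width: 15.0
gripper_force: 58.8
```

```bash
cat > m.py <<'E'
from h import *
import sys
s,T,P,im,d,c=holder(save='pics/%s.png'%sys.argv[1])
W=P@T.T+s['eef_pos']; e=s['eef_pos']; zt=e[2]+38
g=np.hypot(W[...,0]-e[0]+52*np.cos(.17),W[...,1]-e[1]-52*np.sin(.17))
m=(d>0)&(g<32)&(abs(W[...,2]-zt)<5)
q=W[m]; A=np.c_[q[:,:2]-q[:,:2].mean(0),np.ones(len(q))]; k=np.linalg.lstsq(A,q[:,2],rcond=None)[0]
print('collar top',len(q),q[:,2].mean(),'slope deg',np.degrees(k[:2]),cv2.minEnclosingCircle(q[:,:2].astype(np.float32)))
print(e,s['tool_rot'],s['force'],s['width'],s['clock'])
for n in ['top','side']:
    c=eyes.calibration(n); im,d=eyes.get_image(n); W=cloud(c,d); cv2.imwrite('pics/%s_%s.png'%(sys.argv[1],n),im)
    for t in ['holder_collar','holder_ring']:
        for r in finder.pinpoint(n,t)[:1]: print(n,t,round(r['confidence'],2),w(c,r['location']).round(1))
    q=W[(d>0)&(abs(W[...,0]-e[0]-136)<60)&(abs(W[...,1]-e[1]+24)<60)&(abs(W[...,2]-e[2]-10)<25)]
    if len(q)>10: print(n,'ring',cv2.minEnclosingCircle(q[:,:2].astype(np.float32)),np.percentile(q[:,2],[50,95]))
E
python3 m.py w6
```

```text
collar top 11725 244.40979373055384 slope deg [-0.2419168  -0.13598549] ((563.5210571289062, 205.85989379882812), 25.96137237548828)
[614.64231486 197.05687072 206.45514263] [-3.13844834e+00  2.41773947e-03  2.96536126e+00] [ 0.02085914  0.65377286 -6.54506434] 15.046858249366512 14.3
top holder_collar 0.84 [562.5 203.8 196.4]
top holder_ring 0.74 [753.4 173.  199.7]
top ring ((749.357177734375, 172.7096405029297), 44.17802429199219) [224.64798845 230.24434772]
side holder_collar 0.89 [560.2 207.6 197.2]
side holder_ring 0.58 [750.  173.9 196.1]
side ring ((743.7628173828125, 177.18341064453125), 56.12239074707031) [220.26048197 233.08399213]
```

Level within 0.3°. The collar is at (563.5,206) with its underside at z≈199, and the pole is at (562.4,211). Correcting and lowering.

move_arm:
  steps:
    - [0,0,0,-0.001,0.003,0,0.005]
    - [0,0,0,0,0.002,-0.005,0.005]
    - [0,0,0,0,0,-0.01,0.005]
    - [0,0,0,0,0,-0.009,0.005]
    - [0,0,0,0,0,-0.004,0.005]

```text
clock: 15.15
eef_pos: [612.6, 202.8, 176.6]
tool_rot: [-3.138, 0.0, 2.967]
force: [0.2, -0.3, -6.3]
width: 15.3
gripper_force: 58.8
```

move_arm:
  steps:
    - [0,0,0,0,0,0,0.005]
    - [0,0,0,0,0,0,0.005]
    - [0,0,0,0,0,0,0.005]
    - [0,0,0,0,0,0,0.005]
    - [0,0,0,0,0,0,0.005]

```text
clock: 15.65
eef_pos: [613.8, 203.5, 178.9]
tool_rot: [-3.14, 0.003, 2.967]
force: [0.1, -0.2, -7.1]
width: 15.3
gripper_force: 58.8
```

```bash
python3 m.py w7; python3 - <<'E'
from h import *
c=eyes.calibration('wrist'); im,d=eyes.get_image('wrist'); P=cloud(c,d)
q=P[(d>0)&(abs(P[...,2]-150)<7)&(np.hypot(P[...,0]-562,P[...,1]-211)<20)]
print(len(q), len(q)>5 and cv2.minEnclosingCircle(q[:,:2].astype(np.float32)), q.mean(0) if len(q) else 0)
for n in ['top','side']:
    c=eyes.calibration(n); u,v=px(c,[600,200,150]); im=cv2.imread(f'pics/w7_{n}.png')[v-60:v+60,u-65:u+65]; cv2.imwrite(f'c_{n}.png',cv2.resize(im,(390,360)))
cv2.imwrite('pics/fin.png',np.hstack([cv2.imread('c_side.png'),cv2.resize(cv2.imread('pics/w7.png'),(400,360))]))
E
```

```text
collar top 11729 216.81624573288713 slope deg [-0.13913314 -0.03701605] ((562.6720581054688, 212.4713897705078), 26.014822006225586)
[613.79508897 203.47101703 178.91883213] [-3.13997134e+00  3.08545334e-03  2.96654468e+00] [ 0.05108271 -0.22320457 -7.07606678] 15.32328547669155 15.65
top holder_collar 0.55 [562.6 211.7 173.6]
top holder_ring 0.85 [752.4 175.8 171.9]
top ring ((748.893310546875, 178.54290771484375), 43.94611358642578) [196.91722787 203.1955774 ]
side holder_collar 0.98 [562.9 214.7 170.3]
side holder_ring 0.64 [749.6 180.5 167.8]
side ring ((743.08056640625, 185.57626342773438), 54.699432373046875) [192.97083995 205.29587654]
738 ((564.6925048828125, 210.2158966064453), 11.824187278747559) [566.72632651 209.93617786 149.99785534]
```

View pics/fin.png

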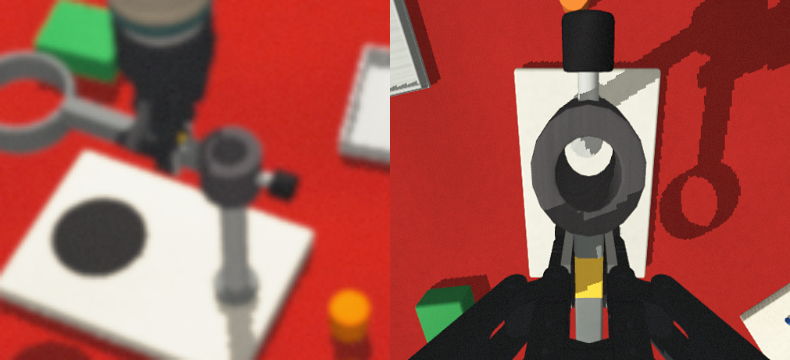

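The collar is about 1.5 mm off the pole axis and 22 mm above it. It is level, and the ring lies over the plate. The wrist view shows the pole top through the bore at about (585,150). Handing in.

```bash
python3 - <<'E'
from h import *
s=telemetry.read_state(); print(s['eef_pos'],abs(s['qd']).max(),s['clock']); print(ctrl.finish_job())
E
```

```text
[613.59418105 203.41492719 178.57621252] 0.0019927086510299554 16.05
the job is handed in; nothing more can be done
None
```

The job is handed in: the blue cap stands in the small tray, and the arm is holding the holder still and level by its yellow band, with the collar about 22 mm above the pole top and about 1.5 mm off its axis and the ring over the base plate (the hand-in gave no verdict).

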